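Tip the bead tub into its tray

ROBOT

A 7-joint arm with a two-finger parallel gripper is mounted at the origin on the work surface. World frame = base frame: x ahead of the robot, y to its left, z up, the work surface at z = 0. Lengths are in m, angles in rad, forces in N, time in s.
With the tool pointing down it reaches from about 0.4 to 0.75 m from the base axis. Payload 19.5 kg.
Tool frame: the origin (TCP) lies on the centre line of the jaws, within the pads' length; the fingertips stand 8 mm ahead of it and the grasp point (between the pads) lies 11 mm behind it; z points along the fingers, y is the line along which they close (so a half turn about z gives the same grasp; the last joint's range is limited). The gripper opens to 85 mm and grips with 20 to 120 N. Pads are 22 mm wide; open, the fingers measure 114 mm over their backs; the gripper's body (76 mm by 85 mm) begins 54 mm behind the grasp point. The pads swing forward as they close: fully open they stand 13 mm farther back than shut.
Start: joints at [-1.158, 0.707, -0.028, 1.485, 0.022, 0.951, -0.075], TCP at [0.253, 0.517, 0.239] pointing down, gripper open.
Joint ranges: [-2.71, 2.71], [-0.32, 2.16], [-1.57, 1.52], [0, 2.45], [-1.46, 4.6], [0, 2.02], [-2.83, 2.83]. Speed limits (rad/s): [1.89, 1.89, 2.57, 2.57, 3.01, 3.01, 3.01].

INTERFACE

Orientations are given as a unit quaternion [w, x, y, z].
In Python, from workcell import * gives the robot as it stands. Calls block until the motion is done:
- move_ptp(position, orientation): joint-space move of the TCP to a pose.
- move_linear(position, max_speed=0.15, rotation=None, guard=None): straight line of the TCP; rotation=None keeps the orientation; max_speed is the mean speed in m/s. With guard (N) it stops when the force on the tool has changed by that much, and returns True; else False.
- movej(angles): joint-space move.
- command_gripper(opening, squeeze=None): finger opening in m; squeeze is the grip in N (None keeps the last); returns when the fingers have stopped.
- hold(seconds).
- solve_ik(position, orientation): joint angles nearest the present ones, or None.
- get_obs(): the state.
- camera(name): name is "scene" or "top"; returns (picture, depth): 420x560x3 uint8, red, green, blue; 420x560 float32, m along the optical axis (not along the pixel's ray), 0 where there is no reading.
- calibration(name): a dict with "vfov" (degrees; the focal length in pixels is half the picture's height over the tangent of half this angle, whatever the lens; pixels are square), "cx", "cy" (the principal point, pixels), "rvec" (rotation vector, rad) and "tvec" (3), from world to camera coordinates, as OpenCV has them. Camera axes: x right, y down, z forward; pixel columns grow to the right and rows downward; lengths in m; the calibration is good to about 2 mm. A picture is of the moment at which its call begins. calibration takes no time and is no camera call.
A pose or a line that the arm cannot do raises IKError and nothing moves.
- job_done(): hands the job in; it is judged then, once.
The state is a dict: "clock": time; "qpos": joint angles; "qvel": joint speeds; "effort": joint torques, N m; "ee_pos": TCP position; "tcp_rot": TCP orientation; "force": force on the tool from outside, world axes, zero at the start; "ft_torque": the same for the moment, N m; "finger_gap": finger opening in m; "grip_force": force on a finger pad.
Only numpy, scipy, OpenCV 4.12 (cv2) and the standard library are available. Lean on these libraries where they do the work, as an engineer would, in place of code of your own. Each camera call takes 0.05 s, during which the arm holds its last target. There are 200 camera calls.

TASK

On the drum maker's bench stand two tilting cradles: one carries a round turned tub, the other a square box. Work the lever of the round tub's cradle to tip both wooden beads out into the tray below it, then swing the lever back so that the empty tub stands upright again and let go. Do not tip the square box.

Things in the scene. Friction and masses are not known exactly. Their poses are not given: they have to be found in the camera images.
- tub_cradle (a joint): tilt (rad) of the round wooden tub (rim 100 mm across, 62 mm tall) between two steel posts, tops 167 mm up: 0 upright (stop), grows as the lever swings towards tray +x, 2.2 fully over (stop); needs about 2.0 to empty. Friction of 0.25 N m (2.5 N at the grip) holds it wherever left. Pivot line level, along tray y, 140 mm above the table, at tray x = -55 mm.
- tub_grip (a point): middle of the tub lever's grip, a dark wooden bar 16 mm thick, 72 mm long, parallel to the pivot, on the tray's +y side 128 mm from the stand's middle plane; its outer 36 mm is free all round. 100 mm from the pivot line: at joint 0 it is 77 mm behind (tray -x) and 64 mm above it, at 2.2 97 mm ahead and 24 mm above. Moves and turns with the lever.
- tub_tray (a point): middle of the inner floor of the plywood tray fixed below and ahead of the tub, 17 mm above the table. Inside 190 mm (x) by 116 mm (y), walls 29 mm above the floor. Its x axis is level and points the way the tub pours (away from the robot, within 0.2 rad of world x), y left, z up. It does not move with the lever.
- bead_a: pale turned wooden bead, a thick ring 27 mm across and 14 mm thick with a 10 mm bore, about 12 g, lying at the start in the round tub; origin in the middle of its underside face.
- bead_b: second bead, same as bead_a, beside it in the round tub.
- box_cradle (a joint): tilt in rad of the other, bystander cradle of the same build, holding a square wooden box 88 mm wide with two pegs; 0 = upright. Its stand is about 0.37 m to the left or right of the first one. To be left alone.
Not all that is in view belongs to the job. What is shaped like the bead_b but black or red is not meant. Leave any orange look-alike of the bead_a alone.

How it is judged:
By the outcome, as a careful person would: the job done as asked, in the order asked, and still so for the second after the job is handed in, with the robot touching nothing.
It also fails if it takes over 43 s, if anything falls off the work surface, if the arm or the gripper's body presses on something with over 40 N, if the wrist force passes 120 N, or if a joint passes its speed limit or range.

## Working session

There is one attempt and no reset: what is moved stays moved. The work goes in short steps, each a Python script; the robot and the scene stay as the last script left them, time stands still between calls to the robot, and variables do not carry over. Pictures are saved under pics/ and viewed, at most 10 in all, crops included, and the job is handed in when it is done.

```bash
mkdir -p pics; ls; cat > h.py <<'E'
from workcell import *
import numpy as np, cv2
def cal(n):
    c=calibration(n); f=210/np.tan(np.radians(c["vfov"])/2)
    R=cv2.Rodrigues(np.array(c["rvec"],float))[0]; t=np.array(c["tvec"],float).ravel()
    return f,c["cx"],c["cy"],R,t
def cloud(n,d):
    f,cx,cy,R,t=cal(n); v,u=np.mgrid[:d.shape[0],:d.shape[1]]
    P=np.stack([(u-cx)/f*d,(v-cy)/f*d,d],-1)
    W=(P-t)@R; W[d<=0]=np.nan
    return W
E
python3 - <<'E'
from h import *
for n in("scene","top"):
    p,d=camera(n); np.savez(f"{n}.npz",p=p,d=d)
    cv2.imwrite(f"pics/{n}.png",cv2.cvtColor(p,cv2.COLOR_RGB2BGR)); print(n,calibration(n),(d>0).mean())
print(get_obs())
E
```

```text
pics
scene {'vfov': 49.67805615960333, 'cx': 277.32014571624694, 'cy': 209.92977285636485, 'rvec': array([ 2.14202782,  1.49524397, -0.4403519 ]), 'tvec': array([-0.04976466, -0.34889684,  1.37590441])} 0.9959821428571428
top {'vfov': 42.41011697532456, 'cx': 281.01037119014217, 'cy': 205.81327649216388, 'rvec': array([ 2.20953136, -2.16900847,  0.06896583]), 'tvec': array([-0.11844607,  0.51202563,  1.36279617])} 0.9962372448979592
{'clock': 0.1, 'qpos': array([-1.1577152 ,  0.70699289, -0.02762101,  1.48492518,  0.02199031,
        0.9509    , -0.07547938]), 'qvel': array([-5.56947948e-05, -1.69087853e-03,  1.92127359e-03, -1.70350455e-03,
       -1.08144107e-03, -5.01161022e-04,  9.78353640e-04]), 'effort': array([ 2.72423640e-03, -8.84264660e+01,  1.23735879e+00, -2.36449528e+01,
        1.72262010e-02,  5.04574986e-03, -4.13283965e-05]), 'ee_pos': array([0.25247848, 0.51636506, 0.23890803]), 'tcp_rot': array([-9.61595147e-05,  2.25427813e-01,  9.74259764e-01, -4.51604915e-04]), 'force': array([ 0.00505339, -0.65005814, -0.38492221]), 'ft_torque': array([-0.01818931,  0.02075658,  0.00736174]), 'grip_force': 0.0, 'finger_gap': 0.08588069947349038}
```

View pics/scene.png

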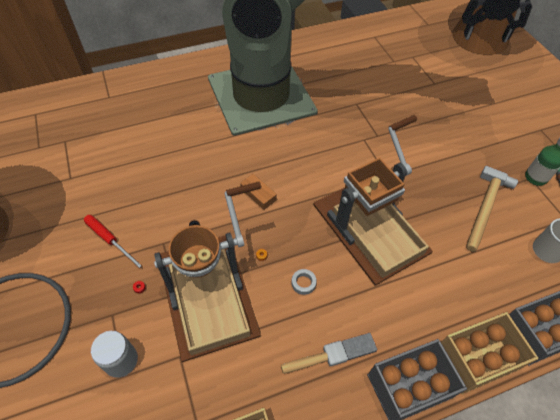

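View pics/top.png

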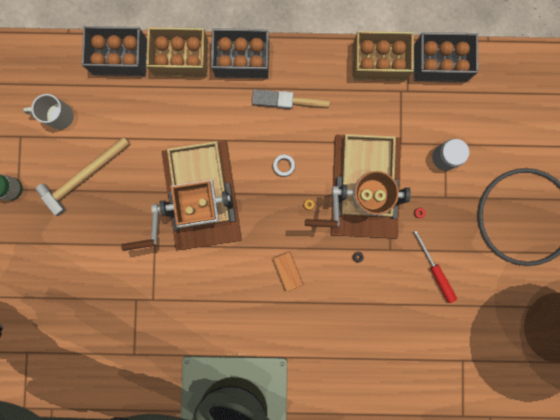

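The round tub is at scene (195,250) / top (376,192), with the two pale beads at scene (189,258) and (204,255). Its grip is at scene (243,188) / top (320,223). The square box at scene (375,187) / top (195,203) is the bystander. The orange ring (262,255), black ring (194,225) and red ring (139,287) are look-alikes. Next I'll measure the tray and grip and confirm them in an enlarged crop.

```bash
python3 - <<'E'
from h import *
D={n:np.load(n+".npz") for n in("scene","top")}
W={n:cloud(n,D[n]["d"]) for n in D}
p=D["scene"]["p"][160:360,140:290]; cv2.imwrite("pics/crop.png",cv2.cvtColor(cv2.resize(p,None,fx=3,fy=3,interpolation=cv2.INTER_CUBIC),cv2.COLOR_RGB2BGR))
T=W["top"]
roi=np.zeros((420,560),bool); roi[115,0]=0; roi[120:250,325:412]=1
print("table z",np.nanmedian(T[300:340,300:400,2]))
hsv=cv2.cvtColor(D["top"]["p"],cv2.COLOR_RGB2HSV)
for nm,px in dict(floor=(165,369),wall=(136,370),board=(222,350),grip=(223,318)).items(): print(nm,T[px].round(4),hsv[px])
# tray: pale points z 0.008-0.06
m=roi&(hsv[...,2]>140)&(hsv[...,1]<150)&(T[...,2]>.01)&(T[...,2]<.06)
P=T[m]; print("pale n",len(P),cv2.minAreaRect((P[:,:2]*1000).astype(np.float32)))
# rim
r=m&(T[...,2]>.035); print("rim",cv2.minAreaRect((T[r][:,:2]*1000).astype(np.float32)),np.median(T[r][:,2]))
# board by darkness
b=roi&(T[...,2]>.002)&(T[...,2]<.06); print("low",b.sum(),cv2.minAreaRect((T[b][:,:2]*1000).astype(np.float32)))
for n,(a,bb,c,d) in dict(top=(212,234,296,342),scene=(175,205,218,270)).items():
    q=np.zeros((420,560),bool); q[a:bb,c:d]=1
    h=cv2.cvtColor(D[n]["p"],cv2.COLOR_RGB2HSV)
    q&=(W[n][...,2]>.17)&(h[...,1]>90)
    P=W[n][q]; c=P.mean(0); u=np.linalg.svd(P-c)[2][0]; s=(P-c)@u
    print(n,"grip",len(P),P[:,2].min(),P[:,2].max(),c,u,s.min(),s.max(),c+u*s.min(),c+u*s.max())
# tub rim
q=np.zeros((420,560),bool);q[165:225,345:408]=1; q&=(T[...,2]>.16)
P=T[q];print("tub",len(P),P[:,2].max(),cv2.minEnclosingCircle((P[:,:2]*1000).astype(np.float32)))
E
```

```text
table z 0.0003057698696732592
floor [ 0.6233 -0.3326  0.0139] [ 18 103 201]
wall [ 0.693  -0.33    0.0417] [ 20  95 195]
board [ 0.4764 -0.2862  0.0078] [ 11 152  92]
grip [ 0.4657 -0.1904  0.213 ] [ 10 147 104]
pale n 2017 ((563.2886352539062, -337.20263671875), (148.51522827148438, 273.34576416015625), 88.1158676147461)
rim ((595.7354736328125, -327.6649475097656), (127.96649169921875, 200.36024475097656), 87.85760498046875) 0.045692074566130045
low 5936 ((575.534423828125, -332.86065673828125), (335.1650085449219, 223.76449584960938), 0.7979162931442261)
top grip 226 0.20126536719612598 0.2174582693495122 [ 0.46684711 -0.19570353  0.21049845] [-0.04423041 -0.99896598  0.01051825] -0.03379628839205867 0.036797820388587775 [ 0.46834193 -0.16194219  0.21014297] [ 0.46521953 -0.2324633   0.21088549]
scene grip 266 0.19025582974058133 0.21425764360505334 [ 0.46940939 -0.1972101   0.20824884] [ 2.40990007e-02  9.99709461e-01 -4.81753891e-04] -0.035312510646294724 0.035191509133199 [ 0.46855839 -0.23251235  0.20826586] [ 0.47025747 -0.16202882  0.20823189]
tub 352 0.17357181249673254 ((537.9318237304688, -324.69549560546875), 72.05482482910156)
```

View pics/crop.png

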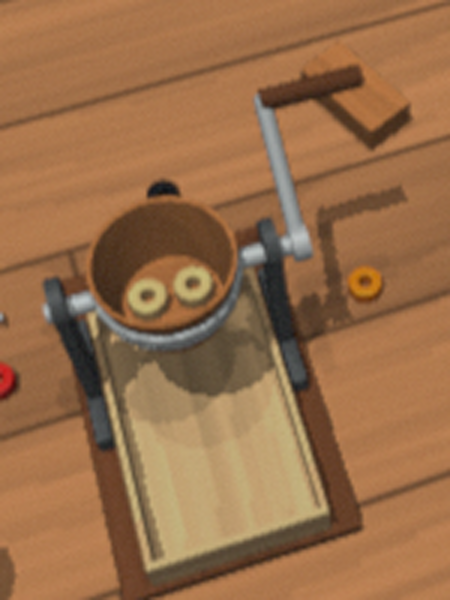

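The crop confirms the round tub with two pale beads. Its lever grip is a dark bar at the upper right, and its outer end is free. The stand yaw is about -0.036, and the pivot at the grip plane is about (0.545, -0.1985, 0.14). I'll grasp the bar's outer half and follow the arc, pitching the tool along the way. First I'll check reachability.

```bash
cat >> h.py <<'E'
from scipy.spatial.transform import Rotation as Ro
YAW=-0.036
ex=np.array([np.cos(YAW),np.sin(YAW),0]); ey=np.array([-np.sin(YAW),np.cos(YAW),0])
G0=np.array([0.4675,-0.197,0.204])+0.022*ey   # grasp spot on the bar at joint 0
C=G0+0.077*ex-[0,0,0.064]
def quat(pitch,flip):   # pitch>0: fingers point forward (tray +x)
    z=np.sin(pitch)*ex+[0,0,-np.cos(pitch)]
    y=np.cos(pitch)*ex+[0,0,np.sin(pitch)]
    if flip: y=-y
    M=np.stack([np.cross(y,z),y,z],1)
    q=Ro.from_matrix(M).as_quat(); return q[[3,0,1,2]],z
def pose(t,p0,p1,flip,back=0.):
    ph=np.arctan2(64,-77)-t
    b=C+0.1*(np.cos(ph)*ex+np.sin(ph)*np.array([0,0,1]))
    q,z=quat(p0+(p1-p0)*t/2.2,flip)
    return b+(0.011-back)*z,q
E
python3 - <<'E'
from h import *
for flip in(0,1):
  for p0,p1 in((.6,-.3),(.3,-.3),(.6,0),(0,0),(.9,-.5)):
    L=[solve_ik(*pose(t,p0,p1,flip)) for t in np.linspace(0,2.2,8)]+[solve_ik(*pose(0,p0,p1,flip,.1))]
    print(flip,p0,p1,[None if a is None else list(np.round(a,2)) for a in (L[0],L[3],L[7],L[8])],[a is not None for a in L])
o=get_obs(); print(solve_ik(o["ee_pos"]+[0,0,.18],o["tcp_rot"]))
E
```

```text
0 0.6 -0.3 [[np.float64(1.0), np.float64(0.84), np.float64(-1.12), np.float64(2.36), np.float64(2.12), np.float64(0.69), np.float64(-1.76)], [np.float64(0.3), np.float64(0.65), np.float64(-0.02), np.float64(1.71), np.float64(-0.07), np.float64(0.58), np.float64(0.3)], [np.float64(0.15), np.float64(1.15), np.float64(0.22), np.float64(0.74), np.float64(-0.13), np.float64(1.55), np.float64(0.26)], [np.float64(1.05), np.float64(0.47), np.float64(-0.9), np.float64(2.38), np.float64(2.2), np.float64(0.25), np.float64(-1.86)]] [True, True, True, True, True, True, True, True, True]
0 0.3 -0.3 [[np.float64(0.49), np.float64(0.6), np.float64(-0.24), np.float64(2.09), np.float64(0.31), np.float64(0.17), np.float64(-0.02)], [np.float64(0.19), np.float64(0.71), np.float64(0.14), np.float64(1.53), np.float64(-0.14), np.float64(0.87), np.float64(0.35)], [np.float64(0.15), np.float64(1.15), np.float64(0.22), np.float64(0.74), np.float64(-0.13), np.float64(1.55), np.float64(0.26)], [np.float64(0.42), np.float64(0.39), np.float64(-0.07), np.float64(2.03), np.float64(-0.15), np.float64(0.44), np.float6
[... 3360 characters left out ...]
t64(1.3), np.float64(1.5), np.float64(-1.03), np.float64(1.37), np.float64(-2.03)], [np.float64(0.55), np.float64(1.06), np.float64(-0.86), np.float64(1.19), np.float64(0.78), np.float64(1.22), np.float64(2.81)], [np.float64(-0.27), np.float64(0.85), np.float64(1.3), np.float64(1.68), np.float64(-0.85), np.float64(1.3), np.float64(-1.98)]] [True, True, True, True, True, True, True, True, True]
1 0.9 -0.5 [None, [np.float64(0.64), np.float64(0.68), np.float64(-0.63), np.float64(1.78), np.float64(0.67), np.float64(0.56), np.float64(2.76)], None, None] [False, True, True, True, True, True, True, False, False]
[-1.16354135  0.5801525  -0.01804432  1.08908175  0.00989603  1.47336035
 -0.06357356]
```

```bash
cat >> h.py <<'E'
P0,P1=.2,-.3
def shot(name):
    for n in("scene",):
        p,d=camera(n); p=p[130:360,110:310]
        cv2.imwrite(f"pics/{name}.png",cv2.cvtColor(cv2.resize(p,None,fx=2.6,fy=2.6,interpolation=cv2.INTER_CUBIC),cv2.COLOR_RGB2BGR))
def st(s):
    o=get_obs(); print(s,"t",round(o["clock"],2),o["ee_pos"].round(4),"F",o["force"].round(1),"gap",round(o["finger_gap"],4),"gf",round(o["grip_force"],1))
E
python3 - <<'E'
from h import *
o=get_obs()
move_linear(o["ee_pos"]+[0,0,.17],.25); st("up")
move_ptp(*pose(0,P0,P1,0,.19)); st("over")
print(move_linear(pose(0,P0,P1,0,0)[0],.12,guard=8)); st("down")
command_gripper(0.0,30); st("grip")
shot("grip")
E
```

```text
up t 0.93 [0.2524 0.5161 0.4078] F [ 0.4 -0.1 -1.1] gap 0.0857 gf 0.0
over t 3.45 [ 0.4332 -0.1731  0.3792] F [-0.1  0.   0.5] gap 0.0854 gf 0.0
False
down t 5.18 [ 0.4706 -0.1752  0.1935] F [ 0.1 -1.  -0.1] gap 0.0854 gf 0.0
grip t 5.83 [ 0.4702 -0.1751  0.1931] F [-4.3  1.2  4.6] gap 0.0148 gf 29.2
```

View pics/grip.png

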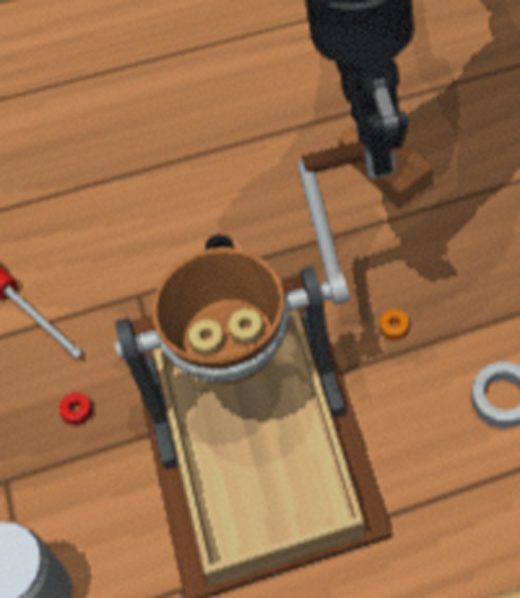

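The picture shows the fingers at (380,150) closed on the outer half of the bar, with a gap of about 15 mm. The tub is still upright with both beads in it. Now I'll swing the lever over, monitoring the force.

```bash
python3 - <<'E'
from h import *
for i,t in enumerate(np.linspace(0,2.15,13)[1:]):
    p,q=pose(t,P0,P1,0); 
    g=move_linear(p,.07,rotation=q,guard=45); st(round(t,2))
    if g: print("GUARD"); break
hold(.4); st("end"); shot("over")
E
```

```text
0.18 t 6.28 [ 0.4823 -0.1754  0.206 ] F [-10.    2.7  14.2] gap 0.0148 gf 30.9
0.36 t 6.67 [ 0.4968 -0.1759  0.2163] F [-6.2  3.2 15.3] gap 0.0148 gf 30.9
0.54 t 7.08 [ 0.5131 -0.1766  0.2236] F [-2.   1.9  9. ] gap 0.0152 gf 30.4
0.72 t 7.47 [ 0.5301 -0.1771  0.228 ] F [-0.9  2.   7.4] gap 0.0151 gf 30.3
0.9 t 7.88 [ 0.5477 -0.1777  0.229 ] F [2.4 1.  3.5] gap 0.0147 gf 30.1
1.08 t 8.28 [ 0.5647 -0.1783  0.2268] F [ 1.7  1.3 -0.6] gap 0.0151 gf 30.0
1.25 t 8.68 [ 0.5812 -0.1789  0.2218] F [1.1 1.5 1. ] gap 0.0155 gf 30.1
1.43 t 9.07 [ 0.5967 -0.1794  0.2139] F [1.1 3.2 1.6] gap 0.0149 gf 30.1
1.61 t 9.47 [ 0.6105 -0.1799  0.2031] F [ 1.8  3.6 -0.2] gap 0.0146 gf 30.0
1.79 t 9.88 [ 0.6222 -0.1804  0.1901] F [1.6 4.2 0. ] gap 0.0151 gf 30.0
1.97 t 10.28 [ 0.6313 -0.1807  0.1749] F [ 1.1  4.4 -2.6] gap 0.0148 gf 29.9
2.15 t 10.68 [ 0.6376 -0.181   0.1585] F [-0.8  4.8  0.1] gap 0.0151 gf 29.9
end t 11.07 [ 0.6375 -0.181   0.1589] F [-0.3  6.4 -1.7] gap 0.0149 gf 29.9
```

View pics/over.png

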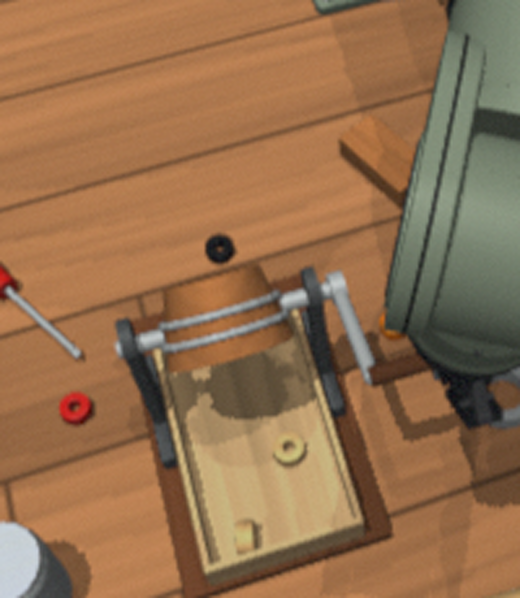

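The tub is inverted and both beads are in the tray: one flat at (290,448), one on edge at (245,535). Now I'll swing the lever back to the stop, release and check.

```bash
python3 - <<'E'
from h import *
for t in list(np.linspace(2.15,0,13)[1:])+[-.04]:
    p,q=pose(t,P0,P1,0)
    if move_linear(p,.07,rotation=q,guard=45): print("GUARD",t); break
st("back"); hold(.2)
command_gripper(0.085); st("open")
move_linear(pose(0,P0,P1,0,.16)[0],.15); st("away"); shot("done")
T=camera("top"); W=cloud("top",T[1]); h=cv2.cvtColor(T[0],cv2.COLOR_RGB2HSV)
E
```

```text
back t 16.18 [ 0.4704 -0.1762  0.1913] F [ 4.5 -2.7 22. ] gap 0.0151 gf 34.6
open t 17.06 [ 0.4682 -0.175   0.19  ] F [-0.1  1.  -0.5] gap 0.0849 gf 0.0
away t 18.29 [ 0.4387 -0.1738  0.3494] F [ 1.2  0.  -0. ] gap 0.085 gf 0.0
```

View pics/done.png

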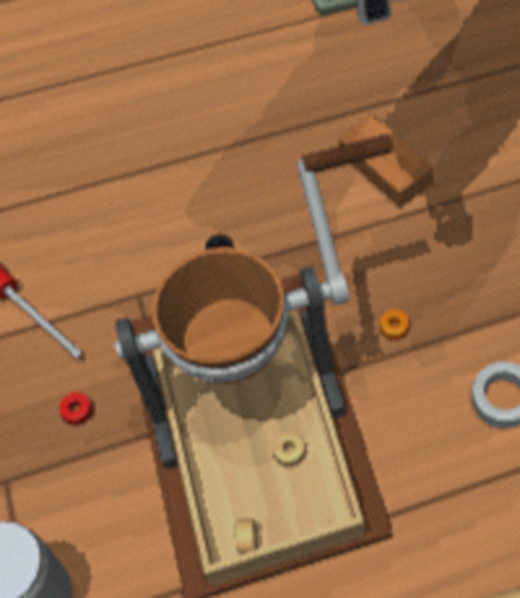

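The tub at (220,305) is upright and empty, with the lever back at its starting position. The beads are in the tray at (290,448) and (245,535), and the gripper is clear.

```bash
python3 -c "
from h import *
print(job_done())"
```

```text
the job is handed in; nothing more can be done
None
```

The round tub was tipped, both beads are in its tray, the tub is back upright and released, the square box was left alone, and the job was handed in at about 18 s.

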